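Clear the label rail and press the label holder home

TASK

Lift the green pot by its handle off the bin stand, set it upright in the middle of the round black mat and let go of it. Then take the label holder with the orange tab from its wooden rest and push it, label facing the front, straight down behind the lip of the stand's front edge, into the empty bay beside the blue-tabbed holder, until it is fully home against its sprung stop; finish while still holding it pressed home. Leave the brass nipple and copper coupling on the stand and the screwdriver on the bench where they are, and do not tip the pot over.

Things in the scene. Friction and masses are not known exactly. Their poses are not given: they have to be found in the camera images.
- bin_stand: Low plywood step shelf, fixed, 125 (x) x 190 mm (y: -0.135 to 0.055), deck 50 mm above the bench. Origin on the bench, under the deck; front faces own -x (the robot). Along its front edge an aluminium label rail: slot 9 mm wide (x) between front board and lip, open at the top, own x = -0.050. Empty bay y = -0.034 to 0.034; a fixed blue-tabbed holder, already home, 62 mm above the deck, at y = -0.086.
- bay_mouth (a point): Middle of the mouth of the empty bay, level with the deck (50 mm above the bench), in the slot's middle plane; axes as the stand's. Both long edges of the mouth are rounded (4 to 5 mm) and lead in.
- label_stop (a joint): Yellow sprung stop at the bottom of the empty bay: 0 = up, its top 22 mm below the mouth; 0.008 m = pressed right down, its top 30 mm below the mouth, where it ends hard. Needs 3 N to start and about 8 N right down; it pushes the holder up again if the press is eased. Fully home means nearly all the way down.
- label_rest: Wooden rest block, fixed, 50 (x) x 90 (y) x 34 mm, origin under its middle; the loose label holder stands in its slot (9 mm wide in x, 64 mm long in y, 26 mm deep). Left of it stands the open black tool case (its lid stands upright at the back, right edge near y = 0.15), right of it the bench vice, 0.18 m high, its jaws from x = 0.40 to 0.57 and y = -0.09 to -0.20.
- label_grip (a point): Centre of the orange tab of the loose label holder, where to grasp it: tab 12 mm thick (x), 34 mm wide (y), 38 mm high. It lies 72 mm above the holder's foot and the tab ends 20 mm above it. Axes: x through the thickness (the white label faces -x), y across the width, z up.
- label_holder: Loose grey plastic label holder, 60 g, 92 mm high, origin at its foot. Tongue 6 mm thick (x), 56 wide (y), lowest 34 mm; above it a label plate 8 x 60 mm with orange tab on top and white label on its -x face. Starts with its foot 8 mm above the bench. Fully home its foot is 30 mm below the bay's mouth, its tab centre 42 mm above the mouth, level with the blue tab.
- label_foot (a point): Middle of the foot (lower end) of the label holder.
- label_front (a point): Point in the air 30 mm out from the holder on its white label side (own x = -0.030), 58 mm above its foot: shows which way the label faces.
- pot_handle (a point): Centre of the wooden grip of the green pot's fixed overhead handle: 12 mm thick (x), 50 mm long (y), 14 mm high (z); 121 mm above the pot's foot, 44 mm clear above its rim. Axes are the pot's: y along the grip, z up.
- pot_foot (a point): Middle of the underside of the pot.
- pot: Green open metal pot, 0.2 to 0.4 kg, foot 72 mm and rim 80 mm in diameter, body 70 mm high, 128 mm with handle; origin at the middle of its underside. It starts on the stand's deck, over the empty bay's mouth. Upright is own z up.
- mat: Round black rubber mat, fixed, 124 mm in diameter, 4 mm thick; origin on the bench under its middle.
- brass_nipple_mid (a point): Brass nipple, 32 x 36 x 38 mm, on the deck's rear right part; point about half-way up. Bystander.
- copper_coupling_mid (a point): Copper coupling, 32 mm across, 44 mm high, on the deck's rear right corner; point about half-way up. Bystander.
- screwdriver_flat_mid (a point): Flat screwdriver with orange handle, 189 mm long, lying on the bench; point at its middle. Bystander.
Mind the look-alikes: they are no part of the job. There is more than one size of the pot; the job needs the largest.

How it is judged:
On the way, in this order (a step that is already met when the one before it is completed fails the run):
1. the pot stands upright on the mat, let go (horizontal distance between pot_foot and mat below 0.025 m and height (world z) of pot_foot below 0.01 m and angle between pot_handle's own z axis and vertical below 0.1 rad and contact force between the fingers and pot below 0.1 N and linear speed of pot below 0.02 m/s), for 0.2 s.
2. the label holder is behind the lip in the empty bay, pressed home by the gripper (value of joint label_stop above 0.006 m and z of label_foot in the frame of bin_stand below 0.025 m and x of label_foot in the frame of bin_stand between -0.056 and -0.044 m and y of label_foot in the frame of bin_stand between -0.01 and 0.01 m and x of label_front in the frame of bin_stand below -0.06 m and angle between label_grip's own z axis and vertical below 0.15 rad and contact force between the fingers and label_holder above 1.5 N), for 0.3 s.
At the end, for the whole second after the job is handed in: Gripper still holds or presses the label holder (over 1.5 N): in the empty bay (10 mm from its middle), tilt under 0.15 rad, label to the front, at rest, stop pressed down over 6 of its 8 mm. Pot upright on the mat, let go, within 25 mm of its middle (all of step 1 and all of step 2 and linear speed of label_holder below 0.02 m/s); the arm keeps its last pose, push and grip.
It fails at once if the brass nipple is moved more than 30 mm (distance of brass_nipple_mid from where it was at the start of the episode above 0.03 m).
It fails at once if the copper coupling is moved more than 30 mm (distance of copper_coupling_mid from where it was at the start of the episode above 0.03 m).
It fails at once if the screwdriver flat is moved more than 30 mm (distance of screwdriver_flat_mid from where it was at the start of the episode above 0.03 m).
It fails at once if the pot is tipped over (angle between pot_handle's own z axis and vertical above 0.8 rad).
It also fails if it takes over 54 s, if anything falls off the work surface, if the arm or the gripper's body presses on something with over 40 N, if the wrist force passes 120 N, or if a joint passes its speed limit or range.

ROBOT

A 7-joint arm with a two-finger parallel gripper is mounted at the origin on a cart in front of the work surface, level with it; the furniture and walls round the work are solid. World frame = base frame: x ahead of the robot, y to its left, z up, the work surface at z = 0. Lengths are in m, angles in rad, forces in N, time in s.
With the tool pointing down it reaches from about 0.375 to 0.925 m from the base axis. Payload 3.1 kg.
Tool frame: the origin (TCP) lies between the finger pads; the fingertips stand 19 mm ahead of it and the grasp point (between the pads) is the TCP; z points along the fingers, y is the direction in which the jaws open and shut (so a half turn about z gives the same grasp; the last joint's range is limited). The gripper opens to 85 mm and grips with 20 to 120 N. Pads are 22 mm wide; open, the fingers measure 114 mm over their backs; the gripper's body (76 mm by 85 mm) begins 54 mm behind the grasp point. The pads swing forward as they close: fully open they stand 13 mm farther back than shut.
Start: joints at [-1.273, 0.383, 0.044, 1.598, -0.018, 1.161, -0.05], TCP at [0.251, 0.6, 0.25] pointing down, gripper open.
Joint ranges: [-2.61, 2.61], [-0.41, 2.15], [-1.48, 1.57], [0, 2.5], [-1.57, 4.71], [0.05, 1.97], [-2.85, 2.85]. Speed limits (rad/s): [2.79, 2.79, 3.14, 3.14, 3.14, 3.14, 3.14].

INTERFACE

Orientations are given as a unit quaternion [x, y, z, w].
In Python, from bench import move_ptp, movel, move_j, move_gripper, pause, inverse_kinematics, read_camera, camera_params, MotionError, sign_off, look_for, tip_of, read_time_s, read_qpos, read_joint_vel, read_effort, read_eef_pos, read_tcp_rot, read_ft_force, read_ft_torque, read_finger_gap gives the robot as it stands. Calls block until the motion is done:
- move_ptp(position, orientation): joint-space move of the TCP to a pose.
- movel(position, orientation=None, speed=0.15): straight line of the TCP; orientation=None keeps the orientation; speed is the mean speed in m/s.
- move_j(angles): joint-space move.
- move_gripper(opening, effort=None): finger opening in m; effort is the grip in N (None keeps the last); returns when the fingers have stopped.
- pause(seconds).
- inverse_kinematics(position, orientation): joint angles nearest the present ones, or None.
- read_camera(name): name is "scene" or "top" or "wrist"; returns the picture (480x640x3 uint8, red, green, blue); there is no depth.
- camera_params(name): a dict with "K" (3x3 intrinsics, pixels), "camera_from_world" (4x4, takes a point from world to camera coordinates). Camera axes: x right, y down, z forward; pixel columns grow to the right and rows downward; lengths in m; the calibration is good to about 2 mm. The wrist camera is an equidistant fisheye: a pixel r from the principal point sees the ray r / f radians off the axis. A picture is of the moment at which its call begins: read the wrist's pose just before it. camera_params takes no time and is no camera call; for the wrist camera it gives the pose at the moment of the call.
A pose or a line that the arm cannot do raises MotionError and nothing moves.
- sign_off(): hands the job in, once; it reports no verdict.
Trained networks look in the newest picture that a camera, given by its name, has taken for a name from the list of things; names that differ only in an ending like _2 or _b are one class to them, and where a whole thing is asked for, a point or a joint stands for the part that bears it (a point fixed in the world has none). Each returns a list of dicts, best first, with "confidence" (0 to 1); they miss things now and then, are a little off and sometimes report something else, mostly with a low value. They report only what shows in the picture. A call takes as long as a camera call. They do not tell look-alikes from the thing itself.
- look_for(camera, name): "at" ([column, row] in pixels, amid what is visible of it).
- tip_of(camera, name): "at" ([column, row] in pixels: a listed point, or the origin of a listed thing).
Readings, each from a call of its own:
- read_time_s(): time.
- read_qpos(): joint angles.
- read_joint_vel(): joint speeds.
- read_effort(): joint torques, N m.
- read_eef_pos(): TCP position.
- read_tcp_rot(): TCP orientation.
- read_ft_force(): force on the tool from outside, world axes, zero at the start.
- read_ft_torque(): the same for the moment, N m.
- read_finger_gap(): finger opening in m.
Only numpy, scipy, OpenCV 4.12 (cv2) and the standard library are available. Lean on these libraries where they do the work, as an engineer would, in place of code of your own. Each camera call takes 0.05 s, during which the arm holds its last target.

## Working session

There is one attempt and no reset: what is moved stays moved. The work goes in short steps, each a Python script; the robot and the scene stay as the last script left them, time stands still between calls to the robot, and variables do not carry over. Pictures are saved under pics/ and viewed, and the job is handed in when it is done.

```bash
ls; mkdir -p pics; python3 - <<'E'
from bench import *
import cv2
for c in ("scene","top","wrist"):
    im=read_camera(c); cv2.imwrite(f"pics/{c}0.png",im[:,:,::-1])
    for n in ("pot","pot_handle","label_holder","label_grip","mat","bin_stand","label_rest","bay_mouth","pot_foot","screwdriver_flat_mid"):
        f=lambda l:[([round(v) for v in d["at"]],round(d["confidence"],2)) for d in l[:4]]
        print(c,n,"look",f(look_for(c,n)) if n!="bay_mouth" else "","tip",f(tip_of(c,n)))
print(read_time_s(),read_tcp_rot(),read_eef_pos())
E
```

```text
pics
scene pot look [([275, 324], 0.97), ([249, 194], 0.8), ([273, 221], 0.57)] tip [([276, 337], 0.71), ([274, 232], 0.71), ([249, 208], 0.64)]
scene pot_handle look [([270, 328], 0.67), ([247, 195], 0.64), ([272, 222], 0.57)] tip [([267, 308], 0.84), ([271, 206], 0.78), ([243, 183], 0.69), ([369, 345], 0.33)]
scene label_holder look [([369, 349], 0.85)] tip [([365, 363], 0.76)]
scene label_grip look [([369, 348], 0.72)] tip [([371, 345], 0.89), ([384, 346], 0.64), ([367, 362], 0.5)]
scene mat look [([331, 200], 0.94)] tip [([340, 212], 0.7)]
scene bin_stand look [([257, 302], 0.67)] tip [([264, 343], 0.98)]
scene label_rest look [([365, 365], 0.94)] tip [([365, 362], 0.68)]
scene bay_mouth look  tip [([289, 332], 0.63)]
scene pot_foot look [([272, 221], 0.69), ([272, 327], 0.67), ([252, 193], 0.6), ([370, 349], 0.52)] tip [([277, 341], 0.84), ([272, 233], 0.76), ([250, 204], 0.62)]
scene screwdriver_flat_mid look [([402, 185], 0.7), ([370, 350], 0.5)] tip [([392, 206], 0.69)]
top pot look [([407, 163], 0.91), ([238, 191], 0.85), ([369, 190], 0.75)] tip [([369, 193], 0.71), ([242, 1
[... 639 characters left out ...]
.97), ([399, 315], 0.46)]
top pot_foot look [([404, 161], 0.94), ([238, 193], 0.83), ([372, 187], 0.68)] tip [([370, 192], 0.63), ([401, 163], 0.56), ([241, 198], 0.36)]
top screwdriver_flat_mid look [([414, 323], 0.77), ([237, 192], 0.7)] tip [([399, 319], 0.7), ([232, 190], 0.52)]
wrist pot look [] tip []
wrist pot_handle look [] tip []
wrist label_holder look [] tip []
wrist label_grip look [] tip []
wrist mat look [] tip []
wrist bin_stand look [] tip []
wrist label_rest look [] tip []
wrist bay_mouth look  tip []
wrist pot_foot look [] tip []
wrist screwdriver_flat_mid look [] tip []
3.0 [ 1.96576158e-01  9.80488559e-01  1.13090432e-06 -1.13872013e-05] [0.25056886 0.59975361 0.25029167]
```

View pics/scene0.png

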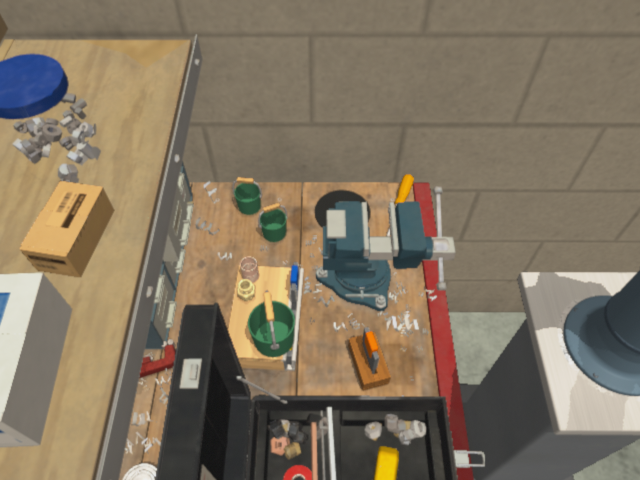

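View pics/top0.png

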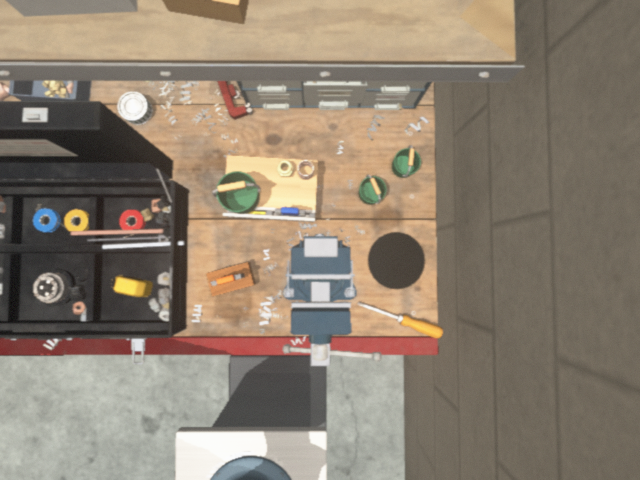

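```bash
cat > h.py <<'E'
from bench import *
import numpy as np
def proj(c,p):
    P=camera_params(c);K=np.array(P["K"]);T=np.array(P["camera_from_world"])
    q=T[:3,:3]@np.array(p)+T[:3,3]; u=K@q; return u[:2]/u[2]
def ray(c,px):
    P=camera_params(c);K=np.array(P["K"]);T=np.array(P["camera_from_world"])
    d=T[:3,:3].T@np.linalg.solve(K,[px[0],px[1],1.]); o=-T[:3,:3].T@T[:3,3]; return o,d/np.linalg.norm(d)
def atz(c,px,z):
    o,d=ray(c,px); return o+d*(z-o[2])/d[2]
E
python3 - <<'E'
from h import *
np.set_printoptions(precision=4,suppress=True)
for c in("scene","top"):
    print(c,ray(c,(320,240)),camera_params(c)["K"])
print("mat",atz("top",(392.5,259),.004),atz("scene",(335,202),.004))
print("rest",atz("top",(232,280),.034))
print("handle",atz("top",(232,186),.171),atz("scene",(267,308),.171))
print("bay",atz("top",(247,213),.05),atz("scene",(289,332),.05))
print("label",atz("top",(230,285),.08),atz("scene",(371,345),.08))
E
```

```text
scene (array([0.5611, 0.4187, 0.933 ]), array([-0.0007, -0.5732, -0.8194])) [[534.573    0.     316.2239]
 [  0.     534.573  246.9109]
 [  0.       0.       1.    ]]
top (array([ 0.5004, -0.1334,  0.9804]), array([ 0.0547, -0.0135, -0.9984])) [[451.6178   0.     318.1739]
 [  0.     451.6178 237.484 ]
 [  0.       0.       1.    ]]
mat [ 0.5127 -0.3034  0.004 ] [ 0.5271 -0.3347  0.004 ]
rest [0.4687 0.0373 0.034 ]
handle [0.6423 0.0145 0.171 ] [0.6449 0.0188 0.171 ]
bay [0.6073 0.005  0.05  ] [0.6157 0.0036 0.05  ]
label [0.4604 0.0329 0.08  ] [0.4724 0.0414 0.08  ]
```

```bash
python3 - <<'E'
import cv2
a=cv2.imread("pics/top0.png")[140:310,180:340]; b=cv2.imread("pics/scene0.png")[250:400,215:405]
cv2.imwrite("pics/ct.png",cv2.resize(a,None,fx=3.5,fy=3.5,interpolation=cv2.INTER_CUBIC))
cv2.imwrite("pics/cs.png",cv2.resize(b,None,fx=4,fy=4,interpolation=cv2.INTER_CUBIC))
E
```

```text
(no output)
```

View pics/ct.png

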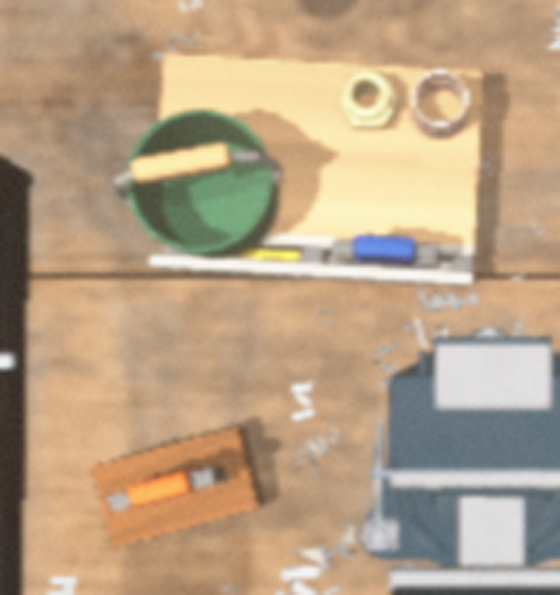

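View pics/cs.png

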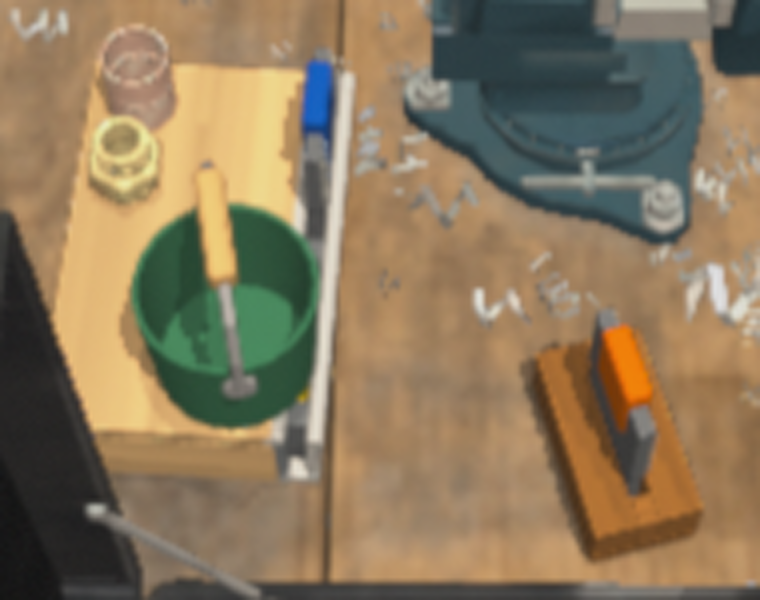

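```bash
cat >> h.py <<'E'
def tri(a,b):
    o1,d1=ray("top",a);o2,d2=ray("scene",b)
    A=np.stack([d1,-d2],1);s=np.linalg.lstsq(A,o2-o1,rcond=None)[0]
    p,q=o1+d1*s[0],o2+d2*s[1]; return (p+q)/2,np.linalg.norm(p-q)
from scipy.spatial.transform import Rotation as R
def down(yaw):  # tool down, tool y along world direction yaw (angle of tool y from world x axis)
    y=np.array([np.cos(yaw),np.sin(yaw),0]);z=np.array([0,0,-1.]);x=np.cross(y,z)
    return R.from_matrix(np.stack([x,y,z],1)).as_quat()
E
python3 - <<'E'
from h import *
np.set_printoptions(precision=4,suppress=True)
T=lambda x,y:(180+x/3.5,140+y/3.5); S=lambda x,y:(215+x/4,250+y/4)
for n,a,b in [("grip L",T(131,171),S(224,282)),("grip R",T(230,153),S(208,168)),("gripc",T(180.5,162),S(216,225)),
 ("tab",T(158,488),S(628,360)),
 ("restA",T(93,465),S(700,515)) ,]:
    print(n,tri(a,b))
for n,a,z in [("deckBL",(163,57),.05),("deckBR",(482,72),.05),("FR",(472,280),.05),("FL",(150,262),.05)]: print(n,atz("top",T(*a),z))
for n,a in [("TL",(93,465)),("TR",(243,425)),("BR",(262,505)),("BL",(115,545))]: print("rest",n,atz("top",T(*a),.034))
for n,a in [("TL",(538,352)),("TR",(593,330)),("BL",(592,558)),("BR",(700,512))]: print("rest scene",n,atz("scene",S(*a),.034))
print("rim",atz("top",T(204,182),.12),"tabtop ends",atz("top",T(118,500),.08),atz("top",T(210,478),.08))
for n,a in [("deckBL",(100,430)),("deckBR",(95,65)),("FRlip",(348,72)),("FLlip",(318,462)),("bluec",(318,68))]: print("sc",n,atz("scene",S(*a),.05 if n!="bluec" else .112))
import cv2
print("mat")
for u in [(368.5,260),(424.5,260),(396.5,232),(396.5,288.5)]: print(atz("top",u,.004))
E
```

```text
grip L (array([0.6373, 0.0407, 0.1707]), np.float64(0.00023326897949088726))
grip R (array([ 0.6465, -0.0102,  0.1715]), np.float64(0.00015735289262755966))
gripc (array([0.6419, 0.0154, 0.1705]), np.float64(8.165139505599479e-05))
tab (array([0.4719, 0.0394, 0.0962]), np.float64(3.3687113871848966e-05))
restA (array([0.4626, 0.0893, 0.0579]), np.float64(0.04368187400486063))
deckBL [0.726  0.0486 0.05  ]
deckBR [ 0.7173 -0.1412  0.05  ]
FR [ 0.5928 -0.1353  0.05  ]
FL [0.6034 0.0548 0.05  ]
rest TL [0.4836 0.0904 0.034 ]
rest TR [0.5074 0.0014 0.034 ]
rest BR [ 0.4598 -0.0103  0.034 ]
rest BL [0.4362 0.0767 0.034 ]
rest scene TL [0.506  0.0075 0.034 ]
rest scene TR [ 0.4805 -0.0036  0.034 ]
rest scene BL [0.4856 0.1035 0.034 ]
rest scene BR [0.4377 0.0827 0.034 ]
rim [0.6397 0.0117 0.12  ] tabtop ends [0.4647 0.0651 0.08  ] [0.477  0.0133 0.08  ]
sc deckBL [0.6999 0.0528 0.05  ]
sc deckBR [ 0.7187 -0.1359  0.05  ]
sc FRlip [ 0.5952 -0.1324  0.05  ]
sc FLlip [0.604 0.067 0.05 ]
sc bluec [ 0.6064 -0.0958  0.112 ]
mat
[ 0.5106 -0.2514  0.004 ]
[ 0.5106 -0.3727  0.004 ]
[ 0.5713 -0.3127  0.004 ]
[ 0.4492 -0.3113  0.004 ]
```

```bash
python3 - <<'E'
from h import *
np.set_printoptions(precision=4,suppress=True)
print(tri((100,128),(218,308)),tri((100,103),(187,306)))
print(read_qpos(), R.from_quat(read_tcp_rot()).as_matrix())
P=camera_params("wrist");T=np.array(P["camera_from_world"]);print(P["K"],"cam pos",-T[:3,:3].T@T[:3,3],"axis",T[2,:3])
h=np.array([.642,.0154,.1705])
for y in (10.2,190.2,-169.8):
    for p in (h+[0,0,.2],h+[0,0,.0]): print(y,inverse_kinematics(p,down(np.deg2rad(y))))
print(inverse_kinematics([.251,.6,.40],read_tcp_rot()))
E
```

```text
(array([0.6748, 0.142 , 0.4059]), np.float64(0.002782654776780761)) (array([0.7076, 0.1415, 0.409 ]), np.float64(0.0006977538983401891))
[-1.2728  0.3829  0.0439  1.5979 -0.0179  1.1612 -0.0499] [[-0.9227  0.3855 -0.    ]
 [ 0.3855  0.9227  0.    ]
 [ 0.     -0.     -1.    ]]
[[371.6483   0.     327.891 ]
 [  0.     371.6483 240.0335]
 [  0.       0.       1.    ]] cam pos [0.1864 0.6258 0.3737] axis [ 0.2523 -0.105  -0.9619]
10.2 [-0.6323  0.3462  0.7138  1.4919 -0.2279  1.3882  0.2715]
10.2 [-0.5864  0.5175  0.6545  1.7109 -0.3577  1.0356  0.3681]
190.2 [-0.9711  0.6415  1.3798  1.5049 -0.6293  1.5102 -2.5567]
190.2 [-0.9557  0.9489  1.3681  1.7255 -0.9659  1.3166 -2.3388]
-169.8 [-0.9711  0.6415  1.3798  1.5049 -0.6293  1.5102 -2.5567]
-169.8 [-0.9557  0.9489  1.3681  1.7255 -0.9659  1.3166 -2.3388]
[-1.2794  0.3021  0.0538  1.3984 -0.0161  1.4415 -0.0509]
```

```bash
python3 - <<'E'
from h import *
import cv2
np.set_printoptions(precision=4,suppress=True)
q=np.array(inverse_kinematics([.2,.48,.42],read_tcp_rot())); print(q)
q[0]+=1.175-.03   # azimuth = -j1-..., toward 0
move_j(q)
print(read_time_s(),read_eef_pos(),read_qpos())
h=np.array([.642,.0154,.1705])
print(inverse_kinematics(h+[0,0,.1],down(np.deg2rad(10.2))))
move_ptp(h+[0,0,.12],down(np.deg2rad(10.2)))
print(read_time_s(),read_eef_pos(),read_qpos())
im=read_camera("wrist");cv2.imwrite("pics/w1.png",im[:,:,::-1])
for n in("pot_handle",): print(tip_of("wrist",n)[:2],look_for("wrist",n)[:2])
P=camera_params("wrist");K=np.array(P["K"]);T=np.array(P["camera_from_world"])
def fe(p):
    c=T[:3,:3]@p+T[:3,3];r=np.hypot(c[0],c[1]);th=np.arctan2(r,c[2]);return K[0,2]+K[0,0]*th*c[0]/r,K[1,2]+K[1,1]*th*c[1]/r
print(fe(h),fe(np.array([.6373,.0407,.1707])),fe(np.array([.6465,-.0102,.1715])))
E
```

```text
[-1.2953  0.0314  0.041   1.6722 -0.0013  1.438  -0.0791]
5.3667 [0.5197 0.0176 0.4196] [-0.1516  0.032   0.0395  1.6724 -0.0017  1.4379 -0.0791]
[-0.1364  0.3522  0.061   1.5974 -0.0226  1.1926  0.1072]
6.1083 [0.642  0.0159 0.2912] [-0.1375  0.3373  0.0614  1.5738 -0.0217  1.2309  0.106 ]
[{'at': [326.0, 244.5], 'confidence': 0.97}] [{'at': [327.0, 221.4], 'confidence': 0.72}, {'at': [305.2, 391.6], 'confidence': 0.71}]
(np.float64(326.69268240107255), np.float64(238.35737257868334)) (np.float64(326.472393310589), np.float64(201.5378356992636)) (np.float64(326.5586768636514), np.float64(274.1469478704895))
```

View pics/w1.png

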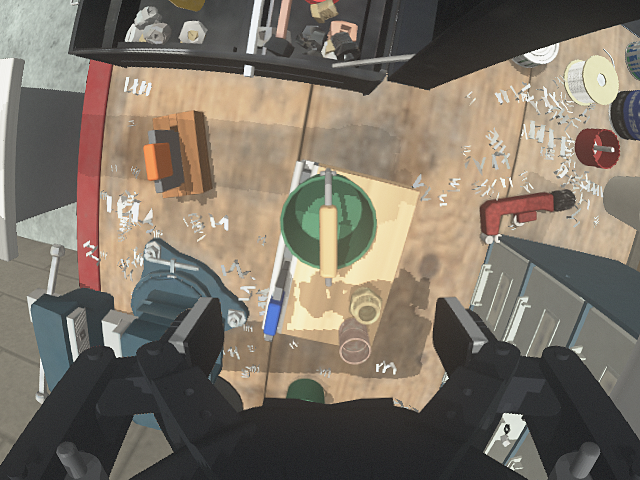

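```bash
python3 - <<'E'
from h import *
import cv2
np.set_printoptions(precision=4,suppress=True)
h=np.array([.642,.0150,.1705]); q=down(np.deg2rad(10.2))
movel(h,q,speed=.15)
move_gripper(0,80)
print(read_time_s(),read_finger_gap(),read_eef_pos(),read_ft_force())
movel(h+[0,0,.03],speed=.1)
pause(.2); print(read_finger_gap(),read_ft_force(),read_ft_torque())
movel([h[0],h[1],.36],speed=.25)
print(read_time_s())
im=read_camera("scene");cv2.imwrite("pics/s1.png",im[:,:,::-1])
m=np.array([.511,-.312,.36])
movel(m,q,speed=.25)
print(read_time_s(),read_eef_pos(),read_finger_gap(),read_ft_torque())
im=read_camera("scene");cv2.imwrite("pics/s2.png",im[:,:,::-1])
im=read_camera("top");cv2.imwrite("pics/t2.png",im[:,:,::-1])
E
```

```text
7.875 0.010316754078888797 [0.6424 0.0151 0.1709] [1.1379 0.1368 0.7736]
0.010851896935177352 [-0.7306  0.026  -1.6886] [-0.0222 -0.0064 -0.0316]
9.3167
10.925 [ 0.512  -0.31    0.3599] 0.010378696228494851 [ 0.0819 -0.0008  0.0296]
```

View pics/s2.png

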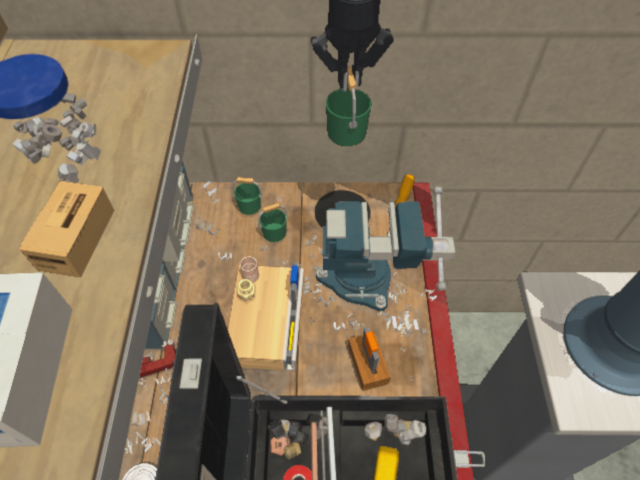

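View pics/t2.png

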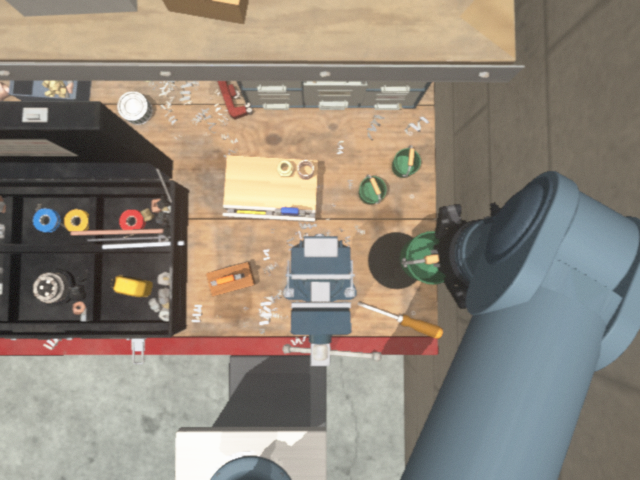

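```bash
python3 - <<'E'
from h import *
import cv2
np.set_printoptions(precision=4,suppress=True)
m=np.array([.511,-.312,.36]);q=down(np.deg2rad(10.2))
movel([.511,-.312,.14],q,speed=.2)
pause(.1);f0=read_ft_force();print(read_time_s(),f0,read_eef_pos())
movel([.511,-.312,.1255],q,speed=.05)
pause(.1);print(read_ft_force(),read_eef_pos())
move_gripper(.06)
pause(.1)
print(read_time_s(),read_finger_gap(),read_ft_force())
movel([.511,-.312,.25],q,speed=.2)
print(read_time_s())
for c in("scene","top","wrist"):
    im=read_camera(c);cv2.imwrite(f"pics/{c}3.png",im[:,:,::-1])
P=camera_params("wrist");K=np.array(P["K"]);T=np.array(P["camera_from_world"])
np.savez("w3.npz",K=K,T=T)
E
python3 - <<'E'
import cv2,numpy as np
a=cv2.imread("pics/top3.png")[140:310,180:340]; b=cv2.imread("pics/scene3.png")[250:400,215:405]
cv2.imwrite("pics/ct3.png",cv2.resize(a,None,fx=3.5,fy=3.5,interpolation=cv2.INTER_CUBIC))
cv2.imwrite("pics/cs3.png",cv2.resize(b,None,fx=4,fy=4,interpolation=cv2.INTER_CUBIC))
E
```

```text
12.375 [ 0.0763 -0.522  -1.5634] [ 0.5122 -0.3127  0.1417]
[-0.1403  0.183  -2.7576] [ 0.5106 -0.3118  0.125 ]
13.5417 0.06000721141836666 [-0.5883 -0.5447  0.7584]
14.3167
```

View pics/wrist3.png

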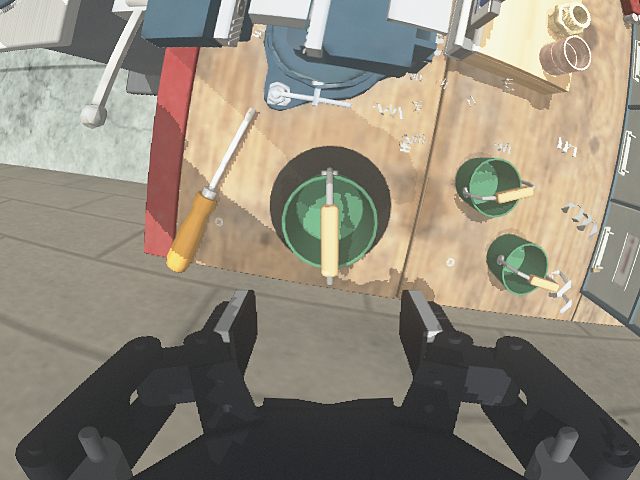

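View pics/ct3.png

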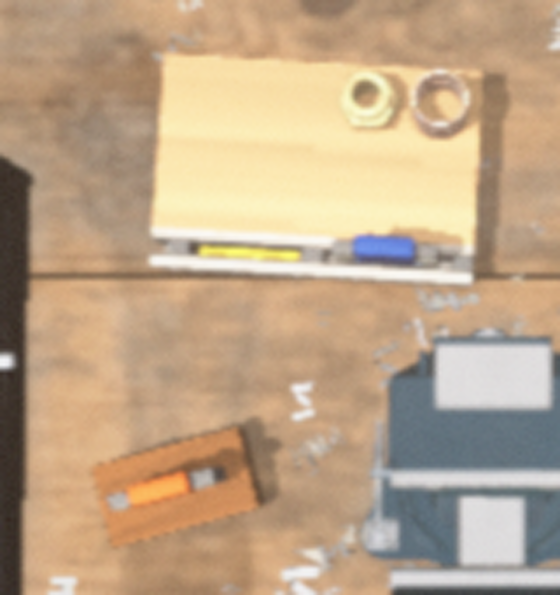

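View pics/cs3.png

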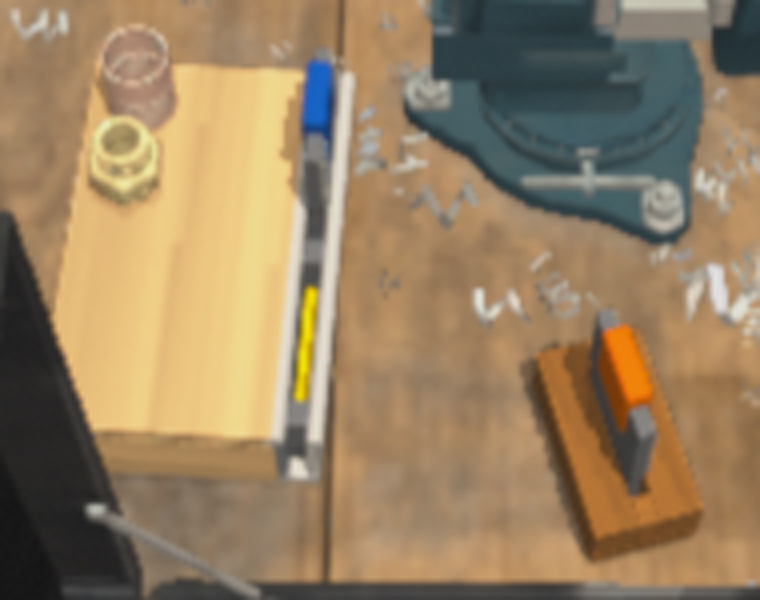

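View pics/scene3.png

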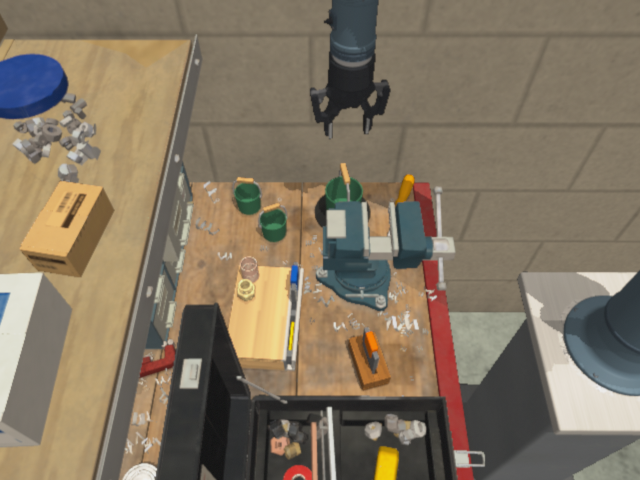

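```bash
python3 - <<'E'
from h import *
np.set_printoptions(precision=4,suppress=True)
T=lambda x,y:(180+x/3.5,140+y/3.5); S=lambda x,y:(215+x/4,250+y/4)
for a in [(200,249),(300,255),(250,252.5)]: print("yel top",atz("top",T(*a),.028))
for a in [(311,288),(301,402),(306,345)]: print("yel sc",atz("scene",S(*a),.028))
print("tri",tri(T(250,252.5),S(306,345)))
print("slot edges at z.05 top L/R:",[atz("top",T(*a),.05) for a in [(153,240),(153,257),(475,248),(475,272),(152,268),(472,282)]])
print("slot edges scene:",[atz("scene",S(*a),.05) for a in [(284,440),(312,440),(300,110),(335,110)]])
print("blue tri",tri(T(385,245),S(318,85)))
# wrist check
d=np.load("w3.npz");K,Tm=d["K"],d["T"]
def fe(p):
    c=Tm[:3,:3]@p+Tm[:3,3];r=np.hypot(c[0],c[1]);th=np.arctan2(r,c[2]);return K[0,2]+K[0,0]*th*c[0]/r,K[1,2]+K[1,1]*th*c[1]/r
print("mat ctr in wrist",fe(np.array([.511,-.312,.004])),"rim ctr",fe(np.array([.511,-.312,.074])),"handle",fe(np.array([.511,-.312,.125])))
E
```

```text
yel top [0.6137 0.0292 0.028 ]
yel top [ 0.6101 -0.0313  0.028 ]
yel top [ 0.6116 -0.0011  0.028 ]
yel sc [ 0.6108 -0.0272  0.028 ]
yel sc [0.6136 0.0298 0.028 ]
yel sc [0.6122 0.0018 0.028 ]
tri (array([ 0.6123, -0.0004,  0.0232]), np.float64(0.00030277934543075435))
slot edges at z.05 top L/R: [array([0.6164, 0.0532, 0.05  ]), array([0.6063, 0.0531, 0.05  ]), array([ 0.6118, -0.1371,  0.05  ]), array([ 0.5976, -0.1371,  0.05  ]), array([0.5998, 0.0536, 0.05  ]), array([ 0.5916, -0.1353,  0.05  ])]
slot edges scene: [array([0.6191, 0.057 , 0.05  ]), array([0.6069, 0.057 , 0.05  ]), array([ 0.6178, -0.1108,  0.05  ]), array([ 0.601 , -0.1109,  0.05  ])]
blue tri (array([ 0.6062, -0.0871,  0.1114]), np.float64(0.00011676074429763614))
mat ctr in wrist (np.float64(330.0251270783959), np.float64(207.45046810060308)) rim ctr (np.float64(330.22550956560764), np.float64(223.251794852064)) handle (np.float64(330.4354017679728), np.float64(240.0688667670021))
```

```bash
python3 - <<'E'
from h import *
import cv2
np.set_printoptions(precision=4,suppress=True)
movel([.511,-.312,.33],speed=.25)
move_ptp([.4718,.0396,.26],down(np.deg2rad(14.5)))
print(read_time_s(),read_eef_pos(),read_qpos())
P=camera_params("wrist")
im=read_camera("wrist");cv2.imwrite("pics/w4.png",im[:,:,::-1])
K=np.array(P["K"]);T=np.array(P["camera_from_world"]);np.savez("w4.npz",K=K,T=T)
print(tip_of("wrist","label_grip")[:2])
im=read_camera("top");cv2.imwrite("pics/t4.png",im[:,:,::-1])
c=cv2.imread("pics/w4.png")[100:340,200:440]
cv2.imwrite("pics/cw4.png",cv2.resize(c,None,fx=2.4,fy=2.4,interpolation=cv2.INTER_CUBIC))
E
```

```text
16.2833 [0.4724 0.0381 0.2601] [-0.1936  0.0377  0.0263  1.9974 -0.0004  1.1061  0.0833]
[{'at': [328.8, 217.0], 'confidence': 0.68}]
```

View pics/cw4.png

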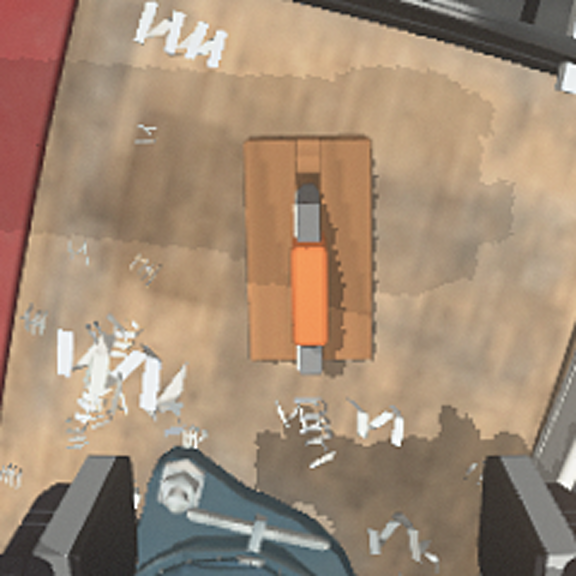

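View pics/w4.png

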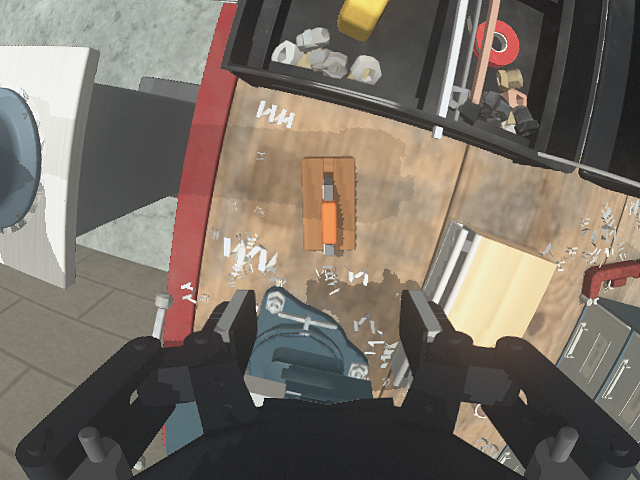

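```bash
python3 - <<'E'
import numpy as np
from scipy.optimize import fsolve
d=np.load("w4.npz");K,T=d["K"],d["T"]
def at(px,z):
    v=np.array([(px[0]-K[0,2])/K[0,0],(px[1]-K[1,2])/K[1,1]]);r=np.hypot(*v);dd=np.array([*(v/r*np.sin(r)),np.cos(r)])
    dw=T[:3,:3].T@dd;o=-T[:3,:3].T@T[:3,3];return o+dw*(z-o[2])/dw[2]
C=lambda x,y:(200+x/2.4,100+y/2.4)
print(at(C(310,247),.1),at(C(311,343),.1),at(C(310.5,295),.1))
for a in [(245,140),(371,140),(373,359),(249,359)]: print("rest",at(C(*a),.034))
print("rest mid",sum(at(C(*a),.034) for a in [(245,140),(371,140),(373,359),(249,359)])/4)
E
```

```text
[0.46860125 0.05559089 0.1       ] [0.47695774 0.02444829 0.1       ] [0.47272528 0.04021676 0.1       ]
rest [0.43661903 0.07924399 0.034     ]
rest [0.48421367 0.09145715 0.034     ]
rest [0.50851668 0.00548893 0.034     ]
rest [ 0.45912479 -0.00716473  0.034     ]
rest mid [0.47211854 0.04225633 0.034     ]
```

```bash
python3 - <<'E'
from h import *
import cv2
np.set_printoptions(precision=4,suppress=True)
q=down(np.deg2rad(15))
movel([.4725,.040,.14],q,speed=.2)
movel([.4725,.040,.080],q,speed=.12)
pause(.1);print(read_time_s(),read_eef_pos())
move_gripper(0,90)
pause(.1);print(read_finger_gap(),read_eef_pos(),read_ft_force(),read_ft_torque())
movel([.4725,.040,.135],q,speed=.1)
print(read_finger_gap(),read_eef_pos())
movel([.4725,.040,.20],q,speed=.2)
qs=down(np.deg2rad(-3.0))
move_ptp([.6115,-.0003,.165],qs)
pause(.15)
print(read_time_s(),read_finger_gap(),read_eef_pos())
P=camera_params("wrist");np.savez("w5.npz",K=P["K"],T=P["camera_from_world"])
for c in("scene","top","wrist"):
    im=read_camera(c);cv2.imwrite(f"pics/{c}5.png",im[:,:,::-1])
b=cv2.imread("pics/scene5.png")[210:390,190:390]
cv2.imwrite("pics/cs5.png",cv2.resize(b,None,fx=3.3,fy=3.3,interpolation=cv2.INTER_CUBIC))
c=cv2.imread("pics/wrist5.png")[140:340,200:440]
cv2.imwrite("pics/cw5.png",cv2.resize(c,None,fx=3,fy=3,interpolation=cv2.INTER_CUBIC))
E
```

```text
17.9333 [0.4737 0.0402 0.0812]
0.010815958330670538 [0.473  0.0401 0.0805] [-0.9948 -0.4618  4.2215] [-0.0469  0.0357 -0.0239]
0.010710454011829683 [0.4718 0.0399 0.1345]
20.5083 0.01085745149034424 [0.61   0.0007 0.1645]
```

View pics/cs5.png

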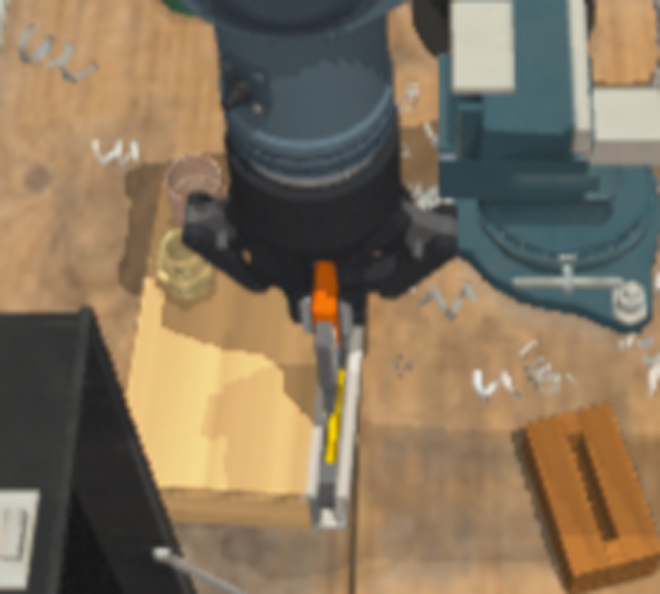

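View pics/cw5.png

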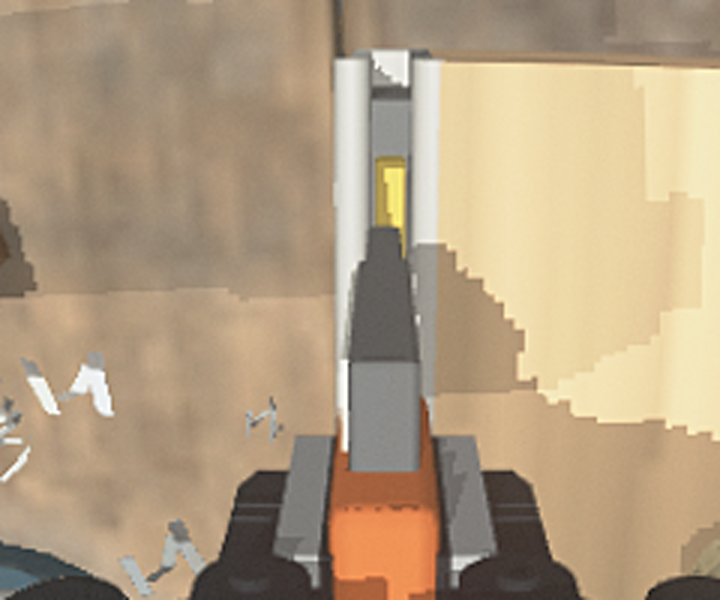

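```bash
python3 - <<'E'
from h import *
import cv2
np.set_printoptions(precision=4,suppress=True)
qs=down(np.deg2rad(-3.0)); x,y=.613,-.0003
movel([x,y,.128],qs,speed=.15)
pause(.1);f0=read_ft_force();print(read_time_s(),f0,read_eef_pos())
for z in (.118,.108,.102):
    movel([x,y,z],qs,speed=.08); f=read_ft_force()-f0; print(z,f,read_eef_pos())
    if abs(f[2])>15 or np.hypot(f[0],f[1])>15: print("STOP");break
else:
    for z in (.099,.096,.094,.093,.092,.091,.090):
        movel([x,y,z],qs,speed=.05);pause(.05); f=read_ft_force()-f0; print(z,f,read_eef_pos(),read_finger_gap())
        if abs(f[2])>16: break
print(read_time_s())
for c in("scene","top","wrist"):
    im=read_camera(c);cv2.imwrite(f"pics/{c}6.png",im[:,:,::-1])
b=cv2.imread("pics/scene6.png")[210:390,190:390]
cv2.imwrite("pics/cs6.png",cv2.resize(b,None,fx=3.3,fy=3.3,interpolation=cv2.INTER_CUBIC))
c=cv2.imread("pics/wrist6.png")[140:340,200:440]
cv2.imwrite("pics/cw6.png",cv2.resize(c,None,fx=3,fy=3,interpolation=cv2.INTER_CUBIC))
E
```

```text
21.1583 [ 0.5618 -0.0218 -0.0083] [ 0.6137 -0.0003  0.129 ]
0.118 [-1.7495 -0.8054  9.2843] [ 0.6164 -0.0002  0.122 ]
0.108 [-16.4024   0.3521  49.6039] [ 0.6179 -0.0002  0.1212]
STOP
21.7083
```

View pics/cs6.png

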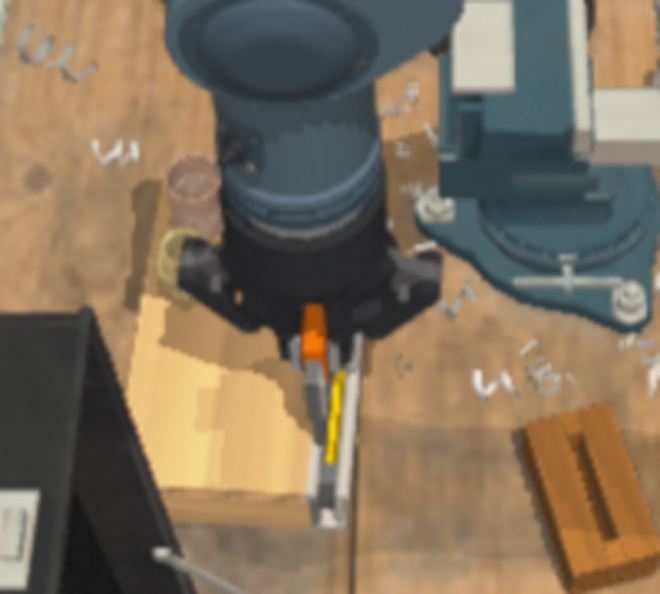

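View pics/cw6.png

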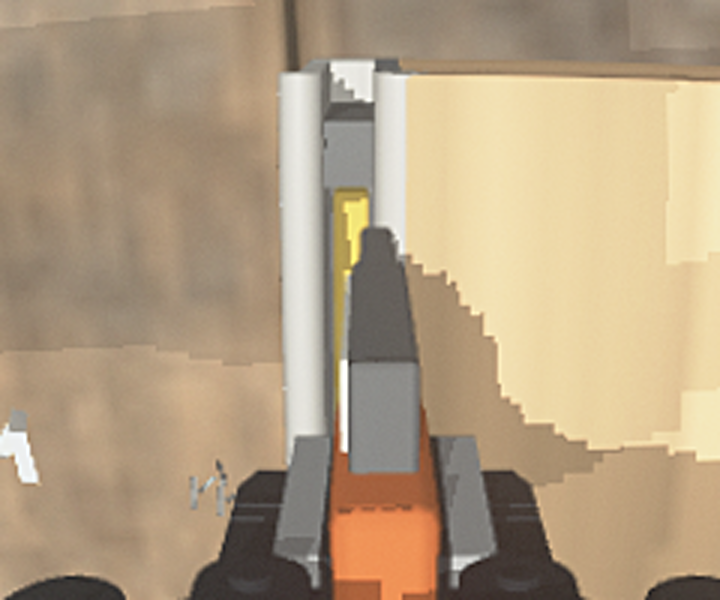

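```bash
cat >> h.py <<'E'
import cv2
def wcrop(n,y0=140):
    im=read_camera("wrist");c=im[y0:y0+200,200:440,::-1]
    cv2.imwrite(f"pics/{n}.png",cv2.resize(c,None,fx=3,fy=3,interpolation=cv2.INTER_CUBIC))
E
python3 - <<'E'
from h import *
np.set_printoptions(precision=4,suppress=True)
qs=down(np.deg2rad(-3.0))
movel([.6117,-.0003,.133],qs,speed=.08)
pause(.3)
for i in range(5): print(read_eef_pos(),read_ft_force()); pause(.05)
print(R.from_quat(read_tcp_rot()).as_matrix(),read_finger_gap(),read_time_s())
wcrop("cw7")
E
```

```text
[ 0.6111 -0.0003  0.1319] [ 0.0247  0.8489 -0.1203]
[ 0.6113 -0.0003  0.1322] [-0.4356  0.0046 -1.1756]
[ 0.6114 -0.0003  0.1324] [ 0.7621  0.8203 -0.7663]
[ 0.6116 -0.0003  0.1326] [ 0.1782  0.2096 -0.8757]
[ 0.6116 -0.0003  0.1327] [ 0.3635  0.3127 -0.4385]
[[ 0.0523  0.9986 -0.0002]
 [ 0.9986 -0.0523 -0.    ]
 [-0.     -0.0002 -1.    ]] 0.010594309527479858 22.875
```

View pics/cw7.png

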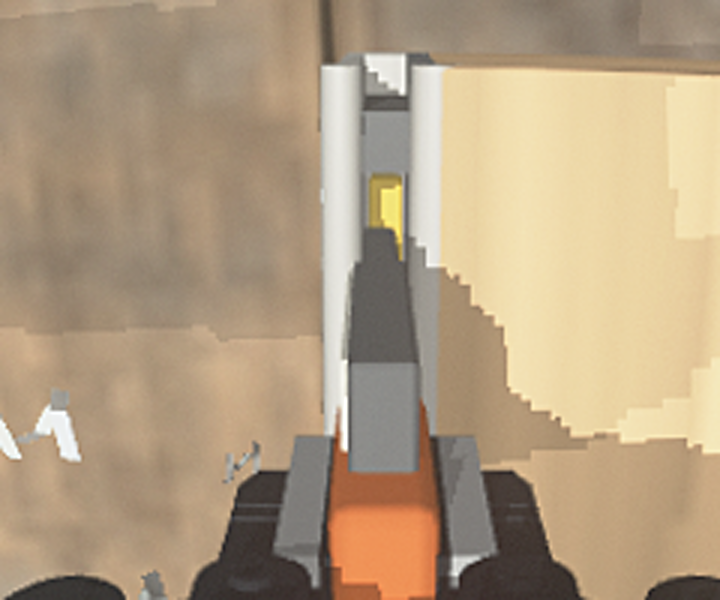

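```bash
python3 - <<'E'
from h import *
np.set_printoptions(precision=4,suppress=True)
qs=down(np.deg2rad(-3.0)); x,y=.6124,-.0003
movel([x,y,.128],qs,speed=.04)
pause(.6)
f0=read_ft_force();print(read_time_s(),f0,read_eef_pos())
wcrop("cw8a")
for z in (.124,.121,.118,.115):
    movel([x,y,z],qs,speed=.03); pause(.15); f=read_ft_force()-f0; print(z,f,read_eef_pos())
    if np.linalg.norm(f)>10: print("STOP");break
wcrop("cw8"); print(read_time_s())
E
```

```text
23.8 [-0.1294  1.0976 -0.5017] [ 0.6124 -0.0003  0.128 ]
0.124 [ 0.1123 -1.0233  0.2947] [ 0.6124 -0.0003  0.1239]
0.121 [ 1.2218 -0.7655 -0.2493] [ 0.6124 -0.0003  0.121 ]
0.118 [-1.1274 -1.7567  0.7831] [ 0.6124 -0.0003  0.118 ]
0.115 [ 0.5005 -0.8859  0.088 ] [ 0.6124 -0.0003  0.115 ]
25.5333
```

View pics/cw8a.png

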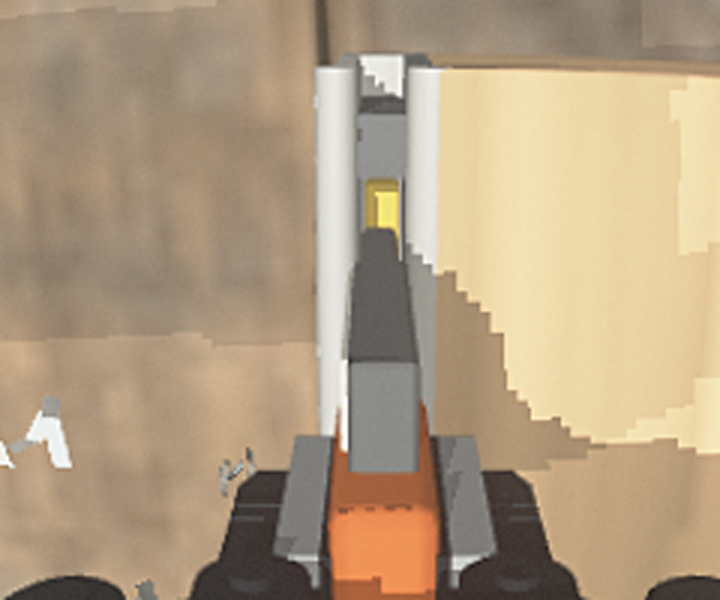

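View pics/cw8.png

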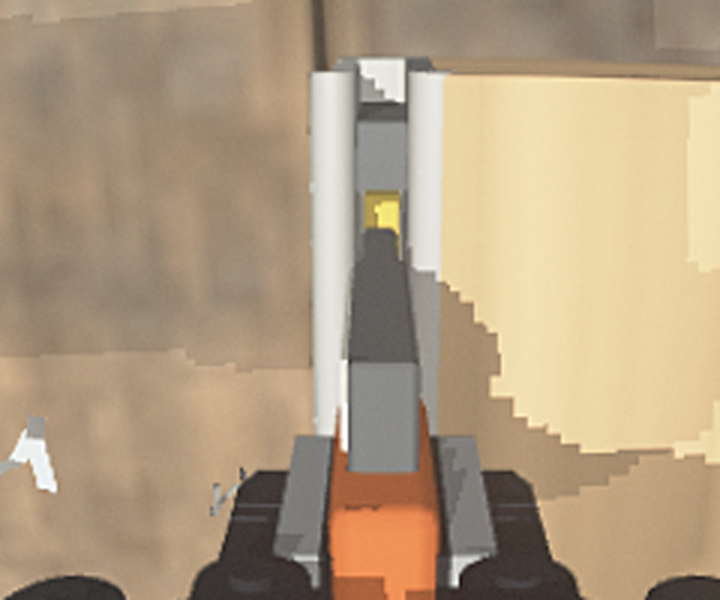

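```bash
python3 - <<'E'
from h import *
np.set_printoptions(precision=4,suppress=True)
qs=down(np.deg2rad(-3.0)); x,y=.6124,-.0003
f0=np.array([0,0,-.5])
for z in (.108,.102,.099,.097,.095,.0935,.092,.091,.090,.089,.088):
    movel([x,y,z],qs,speed=.04); pause(.15); f=read_ft_force()-f0; print(z,f,read_eef_pos(),round(read_finger_gap(),4))
    if f[2]>22 or np.hypot(f[0],f[1])>15: print("STOP");break
print(read_time_s())
wcrop("cw9")
for c in("scene","top"):
    im=read_camera(c);cv2.imwrite(f"pics/{c}9.png",im[:,:,::-1])
b=cv2.imread("pics/scene9.png")[210:390,190:390]
cv2.imwrite("pics/cs9.png",cv2.resize(b,None,fx=3.3,fy=3.3,interpolation=cv2.INTER_CUBIC))
E
```

```text
0.108 [ 0.8202 -0.1829  0.182 ] [ 0.6124 -0.0003  0.108 ] 0.0112
0.102 [-0.0029 -0.089   1.1419] [ 0.6125 -0.0003  0.102 ] 0.0111
0.099 [ 0.4644 -0.6609  3.2862] [ 0.6132 -0.0003  0.0997] 0.0109
0.097 [ 1.2751 -0.4659  5.1745] [ 0.6131 -0.0003  0.0975] 0.0108
0.095 [1.1397 1.2521 5.2182] [ 0.6131 -0.0003  0.0955] 0.0108
0.0935 [ 0.8768 -0.4019  5.997 ] [ 0.6131 -0.0003  0.0942] 0.0111
0.092 [-0.0827 -0.0992  6.9851] [ 0.6131 -0.0002  0.0928] 0.011
0.091 [ 0.6835 -0.2391  9.6972] [ 0.6132 -0.0003  0.0923] 0.0109
0.09 [-1.3394 -0.9484 13.9068] [ 0.6133 -0.0003  0.0922] 0.0111
0.089 [-3.1055 -0.4327 17.0873] [ 0.6134 -0.0003  0.0922] 0.0109
0.088 [-4.7472 -0.3554 22.1207] [ 0.6135 -0.0003  0.0921] 0.011
STOP
30.0583
```

View pics/cw9.png

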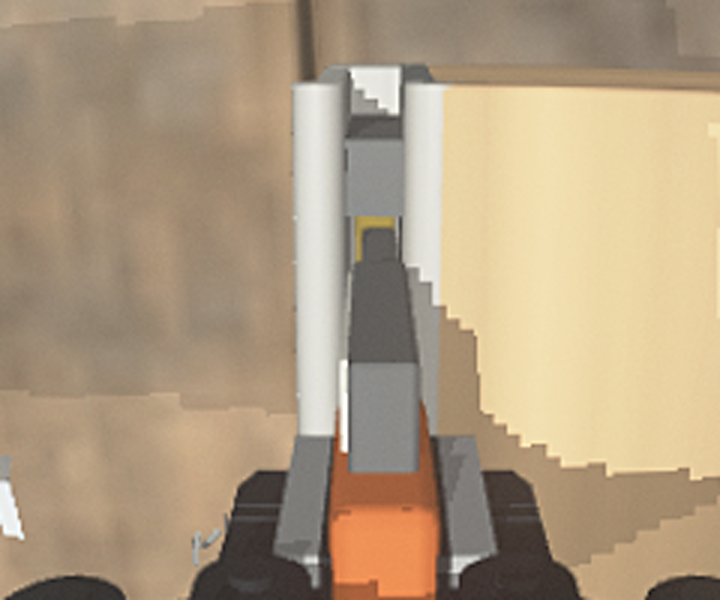

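View pics/cs9.png

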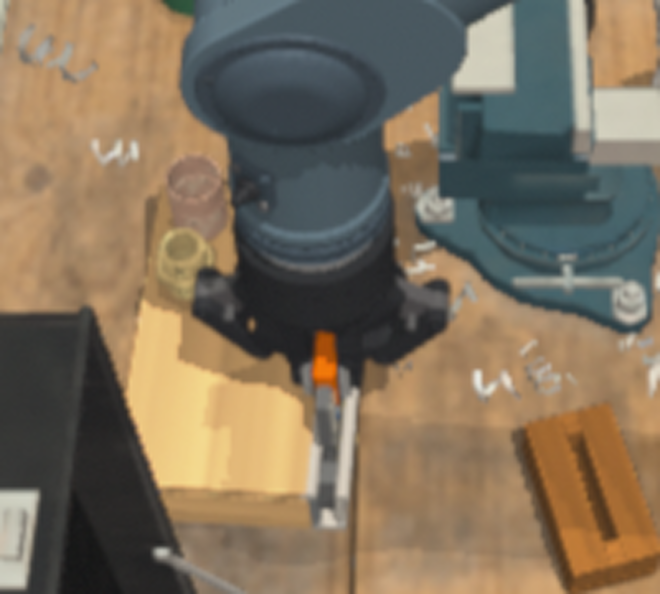

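View pics/top9.png

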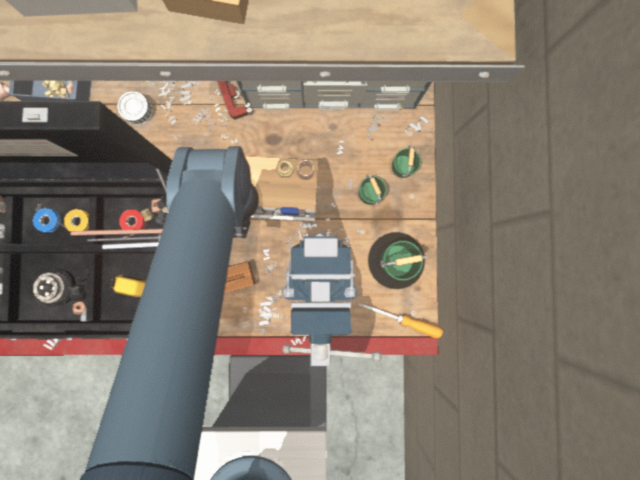

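```bash
python3 - <<'E'
from h import *
print(read_eef_pos(),read_ft_force(),read_finger_gap(),abs(np.array(read_joint_vel())).max(),read_time_s())
sign_off()
E
```

```text
[ 6.13536494e-01 -3.03534239e-04  9.21134209e-02] [-4.5300522  -0.51866045 20.41041798] 0.010476914374064073 0.0017336585794938326 30.2083
the job is handed in; nothing more can be done
```

I set the largest green pot on the mat, pushed the orange-tabbed holder home in the empty bay, and handed the job in at 30.2 s still holding it pressed down. `sign_off` gives no verdict, so the checks below are my own.

- **Pot:** I picked the one on the stand over the smaller look-alikes at top-view pixels (374,190) and (406,163). The last top picture shows it upright on the mat and let go. In the wrist picture taken right after I released it, the mat and pot appeared within a few pixels of the positions calculated for a centred placing.
- **Holder:** the first insertion missed. The foot landed on the front board about 5 mm too far back and pressed with about 50 N. I backed off, let the arm settle and corrected the position using the wrist picture. It then went in with only 3 to 8 N of spring force.
- **Pressed home:** the holder stopped hard with the tab centre at z = 0.092, which is the expected home height. At hand-in the push was about 20 N and the arm was practically still. A white strip of the label shows on the front side.
- **Bystanders:** the nipple, coupling and screwdriver look unmoved in the last top picture. The arm hides part of the stand there, so I judged the final fit from the wrist picture, the scene picture and the force readings.

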